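Spot-check the bag sealer's bar with the surface probe

TASK

Check the bag sealer's sealing bar at its ringed check spot: swing the cam lever right round to free the sliding hand guard, then slide the guard all the way along until the spot is bare. Take the surface probe out of its dock and hold its sprung foot inside the ring, square to the sloping bar, pressed lightly so that the foot is pushed about half way in. Finish still holding the probe there for the reading, without letting go, and leave the things standing around where they are.

Things in the scene. Friction and masses are not known exactly. Their poses are not given: they have to be found in the camera images.
- sealer: Bag sealer, fixed: white console 280 (y) x 200 (x) mm, level steel rear deck 80 mm high with a guide rail along y (at x = 46 mm, end posts 100 mm high). Its front top (x -97 to -5 mm) slopes up to the back at 25 degrees and carries the sealing bar. Origin under its middle on the table; x to its back, y to its left seen from the front, z up.
- seal_bar: Sealing bar in the slope, fixed, rigid: aluminium, 34 mm wide, 250 mm long. Origin: centre of the check spot on its face, 65 mm above the table (sealer x -54, y +50 mm), an engraved ring of 26 mm inside with a centre dot, hidden by the closed guard. z points square out of the face (25 degrees off vertical, leaning to the sealer's front), y runs along the bar.
- guard (a joint): Travel of the hand guard, m: 0 closed over the spot, 0.104 fully open at its stop. Slides along the sealer's -y (right, seen from the front), takes about 2 N when freed and stays where left; locked, it holds against about 25 N. Slotted steel sheet 84 mm long in y, up to 106 mm above the table, with a saddle on the deck rail; moves knob and lever along.
- guard_knob (a point): Middle of the grip of the black upright knob on the guard, 128 mm above the table: 22 mm in diameter from 121 to 134 mm, top 138 mm, on a neck above the sheet (106 mm). Can be pinched from above. Closed guard: sealer x 4, y 50 mm.
- cam_lever (a joint): Angle of the cam lever on the guard's saddle, rad: near 0 locked, lying along the sealer's +y; grows clockwise from above, the tip swinging to the sealer's back (+x). The brake lets go above about 0.8; stop at 1.6, pointing to the back. Takes 1 to 3 N at the grip and stays where left.
- lever_pivot (a point): On the lever's vertical pivot axis, at the height of the arm's middle (119 mm above the table); moves with the guard (closed: sealer x 46, y 50 mm). The eccentric round it is 15 mm in radius, top 128 mm.
- lever_grip (a point): On the centre line of the lever's arm, 48 mm from the pivot, 119 mm above the table. The arm is a round steel bar 11 mm thick with 8 mm of air over the sheet and saddle (at most 106 mm high), ending 64 mm from the pivot in a black ball of 18 mm.
- dock: Probe dock, fixed, left or right of the sealer: base plate 100 x 80 mm, upright sheet at its back (+x) and on top a white block 44 mm square, its top 135 mm above the table, with a 20 mm hole right through (16 mm deep) in which the probe hangs. Origin on the table under the hole's centre, z up.
- probe: Surface probe, 90 g: white head 21 (x) x 26 (y) x 52 mm over a thin straight steel stem with a sprung foot at the bottom. Origin: centre of the relaxed foot's contact face; z along the stem to the head (up in the dock). Head from z = 121 to 173 mm; a 24 mm flange under it (z = 119) rests on the dock's block, origin 16 mm above the table. Lift straight up 140 mm to clear the dock.
- foot (a joint): How far the probe's sprung foot is pushed in, m: 0 relaxed, 0.010 fully in. Spring: 0.35 N at the start and 0.35 N more per mm, about 2 N half way in.
- foot_face (a point): Centre of the foot's contact face, a flat steel disc of 14 mm square to the stem; moves with the foot.
- tub: White round tub, 115 mm across, 70 mm high, loose, on the other side of the sealer from the dock. Leave it alone. Origin: centre of its underside.
- counter: Hand tally counter, 52 x 55 x 34 mm, loose, to the left behind the sealer. Leave it alone. Origin: centre of its underside.
- bottle: White bottle with a green screw cap, 62 mm across, 156 mm high, loose, to the right behind the sealer. Leave it alone. Origin: centre of its underside.
Mind the look-alikes: they are no part of the job. Leave any red look-alike of the probe alone.

How it is judged:
By the outcome, as a careful person would: the job done as asked, in the order asked, and still so for the second after the job is handed in, while the arm keeps its last pose, push and grip.
It also fails if it takes over 69 s, if anything falls off the work surface, if the arm or the gripper's body presses on something with over 40 N, if the wrist force passes 120 N, or if a joint passes its speed limit or range.

ROBOT

A 7-joint arm with a two-finger parallel gripper is mounted at the origin on the work surface; the furniture and walls round the work are solid. World frame = base frame: x ahead of the robot, y to its left, z up, the work surface at z = 0. Lengths are in m, angles in rad, forces in N, time in s.
With the tool pointing down it reaches from about 0.425 to 0.875 m from the base axis. Payload 4.7 kg.
Tool frame: the origin (TCP) lies midway between the tips of the shut fingers; the grasp point (between the pads) lies 19 mm behind it; z points along the fingers, y is the line along which they close (so a half turn about z gives the same grasp; the last joint's range is limited). The gripper opens to 87 mm and grips with 3 to 60 N. Pads are 19 mm wide; open, the fingers measure 117 mm over their backs; the gripper's body (75 mm by 190 mm) begins 51 mm behind the grasp point.
Start: joints at [-1.229, 0.321, -0.07, 1.45, 0.023, 1.371, -0.057], TCP at [0.209, 0.615, 0.223] pointing down, gripper open.
Joint ranges: [-2.86, 2.86], [-0.3, 2.09], [-1.38, 1.24], [0.06, 2.45], [-1.56, 4.7], [0.09, 2.05], [-2.69, 2.69]. Speed limits (rad/s): [2.57, 2.57, 3.14, 3.14, 3.14, 3.14, 3.14].

INTERFACE

Orientations are given as a rotation vector (axis times angle).
In Python, from bench import ctrl gives the robot as it stands. The module is installed in compiled form; this text tells all that it offers.
- The arm moves only by the shell command python3 -m handwheel 'ROWS' [FORCE]. ROWS is JSON, a list of rows, each a list of 7 numbers: the finger opening in m, from 0 to 0.087, then the shift along the tool's x, y, z in m, then the turn, a rotation vector about the tool's x, y, z in degrees. A call has 1 to 12 rows; each row shifts and turns the commanded pose from where the row before left it, along the tool's axes as they then stand; what a row does not reach is not made up. A row lasts 1/8 s, in which the tool goes at most 62.5 mm and 10.7 degrees, less where a joint would pass 70% of its speed; a pose out of reach is approached as far as the arm can. A call is refused whole if a number of a shift passes 0.0625 or a number of a turn 10.7, either way. A call with a gripper value outside its range is refused whole. The fingers move at their own pace and stop on an object; FORCE is the grip in N (left out, the last holds). Time passes only in rows, so rows that do not move let the fingers close. It gives the time, the measured TCP pose, the force, the opening and the grip force at its end, in the units of the state.
- ctrl.get_state(): the state, without advancing time (a new reading comes with each control period).
- ctrl.get_image(name): name is "scene" or "top"; returns (picture, depth): 384x512x3 uint8, blue, green, red; 384x512 float32, m along the optical axis (not along the pixel's ray), 0 where there is no reading.
- ctrl.camera_info(name): a dict with "intrinsics" (3x3 intrinsics, pixels), "D" ([k1, k2, p1, p2, k3] as OpenCV has them; the pictures are not rectified), "R" (3x3) and "t" (3): a world point X has camera coordinates R X + t. Camera axes: x right, y down, z forward; pixel columns grow to the right and rows downward; lengths in m; the calibration is good to about 2 mm. A picture is of the moment at which its call begins. camera_info takes no time and is no camera call.
- ctrl.close_job(): hands the job in; it is judged then, once.
The state is a dict: "time": time; "joint_positions": joint angles; "qd": joint speeds; "joint_torque": joint torques, N m; "position": TCP position; "tool_rot": TCP orientation; "ft_force": force on the tool from outside, world axes, zero at the start; "torque": the same for the moment, N m; "grip_width": opening from 0.0 (shut) to 1.0 (fully open); "grip_force": force on a finger pad.
Only numpy, scipy, OpenCV 4.12 (cv2) and the standard library are available. Lean on these libraries where they do the work, as an engineer would, in place of code of your own. Each camera call takes 0.05 s, during which the arm holds its last target. There are 200 camera calls.

## Working session

There is one attempt and no reset: what is moved stays moved. The work goes in short steps, Python scripts to look and compute and a shell command to move; the robot and the scene stay as the last step left them, time stands still between calls to the robot, and variables do not carry over. Pictures are saved under pics/ and viewed, at most 10 in all, crops included, and the job is handed in when it is done.

```bash
mkdir -p pics
python3 - <<'E'
from bench import ctrl
import cv2,numpy as np
for n in("scene","top"):
    p,d=ctrl.get_image(n); cv2.imwrite(f"pics/{n}0.png",p); np.save(f"{n}0.npy",d)
    c=ctrl.camera_info(n); print(n,np.round(c["intrinsics"],1).tolist(),c["D"],np.round(c["R"],3).tolist(),c["t"])
s=ctrl.get_state(); print(s["time"],s["position"],s["tool_rot"],s["ft_force"])
E
```

```text
scene [[476.0, 0.0, 257.6], [0.0, 476.0, 187.4], [0.0, 0.0, 1.0]] [-0.0075076  0.         0.         0.         0.       ] [[0.849, -0.529, 0.001], [-0.232, -0.373, -0.899], [0.476, 0.762, -0.439]] [-0.469681    0.22801969  1.14259777]
top [[347.2, 0.0, 258.9], [0.0, 347.2, 191.8], [0.0, 0.0, 1.0]] [-0.02221088  0.          0.          0.          0.        ] [[0.076, -0.997, 0.005], [-0.975, -0.075, -0.211], [0.211, 0.011, -0.977]] [-0.01892087  0.59514734  1.09699079]
0.1 [0.20915907 0.61489607 0.22156066] [-5.12600277e-01 -3.09927741e+00  2.71694392e-03] [-0.25185068 -0.43661785  0.50302341]
```

View pics/scene0.png

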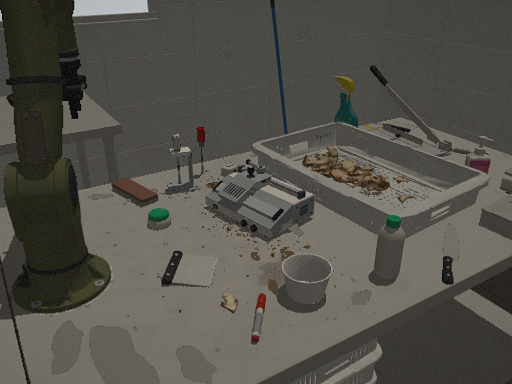

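View pics/top0.png

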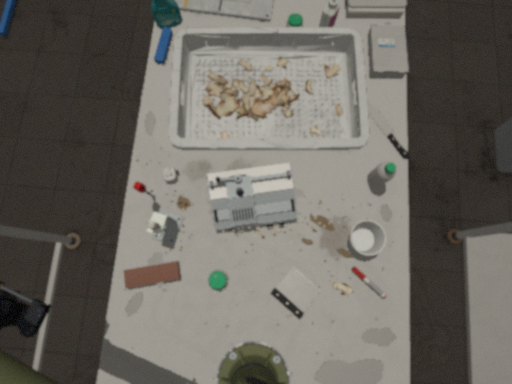

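The scene view shows the sealer at (260,200), the dock with the white probe at (180,165), and the red look-alike at (201,135). In the top view the sealer is at (252,197), the dock at (162,225), the red probe at (140,187) and the tub at (366,238).

```bash
cat > h.py <<'E'
import cv2,numpy as np
from bench import ctrl
def cloud(n,d):
    c=ctrl.camera_info(n);K=np.array(c["intrinsics"],float);D=np.array(c["D"],float)
    v,u=np.mgrid[0:384,0:512]
    q=cv2.undistortPoints(np.stack([u,v],-1).reshape(-1,1,2).astype(float),K,D).reshape(384,512,2)
    P=np.dstack([q*d[...,None],d])
    W=(P-np.array(c["t"]).ravel())@np.array(c["R"]); W[d==0]=np.nan
    return W
def proj(n,X):
    c=ctrl.camera_info(n)
    return cv2.projectPoints(np.array(X,float).reshape(-1,1,3),cv2.Rodrigues(np.array(c["R"]))[0],np.array(c["t"]),np.array(c["intrinsics"]),np.array(c["D"]))[0].reshape(-1,2)
E
python3 - <<'E'
from h import *
T=cloud("top",np.load("top0.npy"));S=cloud("scene",np.load("scene0.npy"))
print("table z",np.nanmedian(T[300:330,230:260,2]),np.nanmedian(S[250:265,225:240,2]))
m=T[160:240,200:305].reshape(-1,3);m=m[~np.isnan(m[:,0])]
for lo,hi in((.025,.2),(.074,.086),(.11,.2)):
    q=m[(m[:,2]>lo)&(m[:,2]<hi)]
    r=cv2.minAreaRect((q[:,:2]*1000).astype(np.float32));print("sealer",lo,len(q),r)
for nm,W,(a,b,c,d) in(("dockT",T,(200,255,135,190)),("dockS",S,(125,200,160,198))):
    q=W[a:b,c:d].reshape(-1,3);q=q[~np.isnan(q[:,0])]
    for lo,hi in((.125,.143),(.15,.2)):
        k=q[(q[:,2]>lo)&(q[:,2]<hi)]
        if len(k)>3: print(nm,lo,len(k),k.mean(0).round(3),k.min(0).round(3),k.max(0).round(3),cv2.minAreaRect((k[:,:2]*1000).astype(np.float32)))
for n,W,(a,b,c,d) in(("top",T,(160,245,120,310)),("scene",S,(120,245,155,320))):
    p=cv2.imread(f"pics/{n}0.png")[a:b,c:d]; s=4 if n=="top" else 4
    cv2.imwrite(f"pics/{n}0c.png",cv2.resize(p,None,fx=s,fy=s,interpolation=2))
E
```

```text
table z 0.0004534825605192708 -0.0002033472872283771
sealer 0.025 4887 ((576.04296875, 48.92539978027344), (199.3057861328125, 284.0491027832031), 12.214027404785156)
sealer 0.074 1964 ((585.685302734375, 50.66143798828125), (180.5611114501953, 283.6707763671875), 12.801718711853027)
sealer 0.11 170 ((594.242919921875, 108.62263488769531), (76.63873291015625, 112.35104370117188), 10.632521629333496)
dockT 0.125 243 [0.461 0.327 0.135] [0.424 0.301 0.125] [0.494 0.359 0.141] ((458.198486328125, 331.12896728515625), (49.29793167114258, 64.03486633300781), 78.10364532470703)
dockT 0.15 90 [0.447 0.329 0.181] [0.436 0.319 0.151] [0.459 0.344 0.194] ((447.2278747558594, 331.85736083984375), (24.53923797607422, 21.91058349609375), 81.32841491699219)
dockS 0.125 153 [0.459 0.324 0.133] [0.424 0.3   0.125] [0.555 0.402 0.143] ((496.4322509765625, 343.0517272949219), (152.15525817871094, 69.7166748046875), 20.58063316345215)
dockS 0.15 108 [0.455 0.331 0.171] [0.437 0.314 0.15 ] [0.559 0.405 0.191] ((495.54095458984375, 367.3016052246094), (146.0702362060547, 33.844818115234375), 38.33184814453125)
```

View pics/top0c.png

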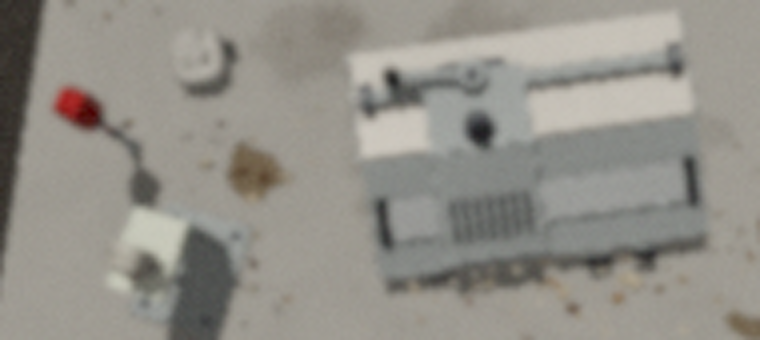

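View pics/scene0c.png

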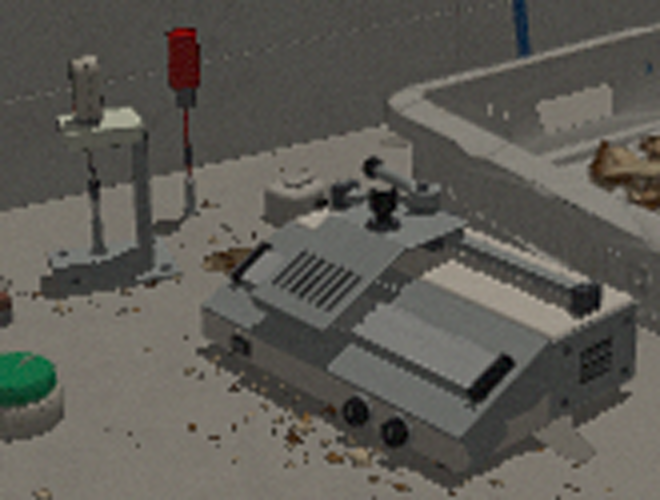

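The top crop shows the lever pivot at (475,75), its ball at (390,78) pointing left (locked), the knob at (480,125), and the dock block at (150,250) with the probe head at (145,268). The scene crop shows the dock's upright to the right of the hanging probe.

Run:
```python
from h import *
T=cloud("top",np.load("top0.npy"));S=cloud("scene",np.load("scene0.npy"))
def pts(W,a,b,c,d,lo,hi):
    q=W[a:b,c:d].reshape(-1,3);q=q[~np.isnan(q[:,0])];return q[(q[:,2]>lo)&(q[:,2]<hi)]
f=lambda k:(len(k),k.mean(0).round(4),k.min(0).round(4),k.max(0).round(4))
print("knobT",f(pts(T,186,196,235,246,.131,.15)))
print("knobS",f(pts(S,160,182,243,258,.131,.15)))
q=pts(T,170,184,210,250,.112,.15); print("leverT",f(q))
for r in q[np.argsort(q[:,1])][::6]: print(r.round(3))
# console fit: deck points off guard + slope points + front edge: residual fit of height model
from scipy.optimize import least_squares
A=np.vstack([pts(T,150,245,195,310,.015,.1),pts(S,160,245,195,320,.015,.1)])
def res(p):
    c,s=np.cos(p[2]),np.sin(p[2]);d=A[:,:2]-p[:2];x=d@[c,s];y=d@[-s,c]
    # signed distance to console box side / top surfaces
    zt=np.where(x<-5e-3,.080-(-.005-x)*np.tan(np.radians(25)),.08)
    dz=(A[:,2]-zt)*np.where(x<-5e-3,.906,1)
    q=np.stack([np.abs(dz),np.abs(x+.1),np.abs(x-.1),np.abs(y-.14),np.abs(y+.14)]);return q.min(0)
for y0 in(.18,.21,.24):
    r=least_squares(res,[.576,.049,y0],loss="cauchy",f_scale=.002);print(r.x,np.degrees(r.x[2]),r.cost)
x,y,a=r.x;c,s=np.cos(a),np.sin(a)
for n,p in dict(knob=(4,50,138),piv=(46,50,128),grip=(46,98,119),ball=(46,114,119),post=(46,135,100),spot=(-54,50,65)).items():
    w=np.array([x+(c*p[0]-s*p[1])/1e3,y+(s*p[0]+c*p[1])/1e3,p[2]/1e3]);print(n,w.round(4),proj("top",w).round(1),proj("scene",w).round(1))
for W,nm,bx in((T,"T",(200,245,140,178)),(S,"S",(140,165,165,195))):
    k=pts(W,*bx,.130,.140);k=k[np.abs(k[:,1]-.33)<.06]
    print("block",nm,f(k),cv2.minAreaRect((k[:,:2]*1000).astype(np.float32)))
    k=pts(W,*((200,245,140,178) if nm=="T" else (125,165,168,185)),.150,.2);print("head",nm,f(k),[f(k[k[:,2]>.183])])
    k=pts(W,*((205,250,140,185) if nm=="T" else (175,200,155,205)),.005,.03);print("base",nm,f(k),cv2.minAreaRect((k[:,:2]*1000).astype(np.float32)))
k=pts(T,200,245,140,178,.128,.142)
for v in sorted(set(np.round(k[:,0],2))): 
    g=k[np.abs(k[:,0]-v)<.003]; 
    if len(g):print("row",v,g[:,1].min().round(3),g[:,1].max().round(3))
```

```text
knobT (18, array([0.578 , 0.0887, 0.1363]), array([0.5707, 0.0788, 0.1312]), array([0.591 , 0.0978, 0.1412]))
knobS (15, array([0.5786, 0.082 , 0.1344]), array([0.5709, 0.0736, 0.1322]), array([0.5893, 0.0961, 0.1372]))
leverT (122, array([0.619 , 0.124 , 0.1239]), array([0.6072, 0.0866, 0.1123]), array([0.6348, 0.1688, 0.1315]))
[0.623 0.087 0.12 ]
[0.625 0.09  0.126]
[0.622 0.093 0.124]
[0.62  0.096 0.128]
[0.614 0.098 0.127]
[0.631 0.1   0.126]
[0.623 0.102 0.127]
[0.614 0.105 0.112]
[0.62  0.108 0.125]
[0.624 0.112 0.122]
[0.624 0.119 0.122]
[0.623 0.125 0.124]
[0.622 0.131 0.126]
[0.621 0.137 0.125]
[0.615 0.143 0.124]
[0.621 0.147 0.123]
[0.611 0.153 0.12 ]
[0.62  0.157 0.123]
[0.611 0.161 0.131]
[0.614 0.165 0.131]
[0.61  0.169 0.121]
[0.5877517  0.04881643 0.2030336 ] 11.632968412836183 0.03916840801274072
[0.5877517  0.04881643 0.20303361] 11.63296885905911 0.0391684080126251
[0.5877517  0.04881643 0.20303361] 11.632969081787248 0.03916840801260516
knob [0.5816 0.0986 0.138 ] [[235.8 189.1]] [[248.3 165. ]]
piv [0.6227 0.1071 0.128 ] [[234.5 177. ]] [[258.3 164.3]]
grip [0.6
[... 959 characters left out ...]
[0.4949, 0.3595, 0.1395])) ((458.7184143066406, 329.8228454589844), (48.79547882080078, 64.42217254638672), 75.81257629394531)
head S (100, array([0.447 , 0.3254, 0.1715]), array([0.4372, 0.3137, 0.1503]), array([0.459 , 0.3469, 0.1908])) [(23, array([0.4493, 0.3281, 0.1873]), array([0.4375, 0.319 , 0.1832]), array([0.4576, 0.3417, 0.1908]))]
base S (268, array([0.4522, 0.3224, 0.0092]), array([0.3416, 0.2423, 0.005 ]), array([0.5142, 0.378 , 0.0294])) ((431.8788146972656, 313.38238525390625), (130.2415771484375, 148.0720672607422), 72.0205078125)
row 0.43 0.314 0.354
row 0.44 0.313 0.356
row 0.45 0.311 0.322
row 0.46 0.308 0.338
row 0.47 0.305 0.352
row 0.48 0.301 0.349
row 0.49 0.323 0.349
```

Run:
```python
from h import *
def ray(n,u,v,z):
    c=ctrl.camera_info(n);K=np.array(c["intrinsics"]);R=np.array(c["R"]);t=np.array(c["t"]).ravel()
    q=cv2.undistortPoints(np.array([[[u,v]]],float),K,np.array(c["D"])).ravel();d=R.T@[*q,1];o=-R.T@t
    return (o+d*(z-o[2])/d[2]).round(4)
o=lambda n,x,y,z:ray(n,(120 if n=="top" else 155)+x/4-.4,(160 if n=="top" else 120)+y/4-.4,z)
for nm,n,x,y,z in[("postL","top",368,100,.1),("postR","top",675,60,.1),("tabL","top",383,222,.067),("tabR","top",690,180,.067),("deckBL","top",350,55,.08),("deckBR","top",680,12,.08),("FL","top",390,290,.038),("FR","top",705,243,.038),("knob","top",480,123,.138),("piv","top",475,75,.128),("ball","top",392,78,.119),
 ("S knob","scene",380,193,.138),("S piv","scene",427,188,.128),("S ball","scene",372,166,.119),("S postR","scene",585,290,.1),("S tabR","scene",492,378,.067),("S FR","scene",465,435,.038),("S BR","scene",635,300,.08),("S FL","scene",203,308,.038),("headtop","top",145,262,.189),("headtopS","scene",83,57,.189)]: print(nm,o(n,x,y,z)*1000)
s=ctrl.get_state();R=cv2.Rodrigues(s["tool_rot"])[0];print(R.round(4))
```

```text
postL [598.9 181.2 100. ]
postR [651.7 -65.5 100. ]
tabL [504.9 163.2  67. ]
tabR [559.3 -86.2  67. ]
deckBL [640.6 203.3  80. ]
deckBR [699.2 -68.7  80. ]
FL [452.4 155.4  38. ]
FR [ 511.9 -104.4   38. ]
knob [578.7  86.3 138. ]
piv [619.4  94.3 128. ]
ball [614.1 161.1 119. ]
S knob [574.   78.1 138. ]
S piv [620.9  86.9 128. ]
S ball [618.3 164.2 119. ]
S postR [653.8 -71.5 100. ]
S tabR [559.4 -94.2  67. ]
S FR [ 528.9 -107.5   38. ]
S BR [699.6 -72.1  80. ]
S FL [461.7 157.   38. ]
headtop [445.5 317.1 189. ]
headtopS [451.7 337.6 189. ]
[[-9.467e-01  3.220e-01 -5.000e-04]
 [ 3.220e-01  9.467e-01 -1.700e-03]
 [-1.000e-04 -1.700e-03 -1.000e+00]]
```

```bash
cat >> h.py <<'E'
def Rz(yaw_deg):  # tool pointing down, tool x at this world yaw
    a=np.radians(yaw_deg);x=np.array([np.cos(a),np.sin(a),0]);z=np.array([0,0,-1.]);return np.c_[x,np.cross(z,x),z]
def plan(p,R=None):
    s=ctrl.get_state();C=cv2.Rodrigues(np.array(s["tool_rot"]))[0]
    print("now",np.round(s["position"],4),"t",s["time"],"F",np.round(s["ft_force"],2),"j",np.round(s["joint_positions"],2))
    print("shift mm",(C.T@(np.array(p)-s["position"])*1000).round(1))
    if R is not None: print("turn deg",np.degrees(cv2.Rodrigues(C.T@R)[0].ravel()).round(1),"shift after turn",(R.T@(np.array(p)-s["position"])*1000).round(1))
E
python3 -c "
from h import *
plan([.5885,.138,.22],Rz(278))"
```

```text
now [0.2092 0.6149 0.2216] t 0.1 F [-0.25 -0.44  0.5 ] j [-1.23  0.32 -0.07  1.45  0.02  1.37 -0.06]
shift mm [-512.7 -329.4    2.2]
turn deg [-1.000e-01 -1.000e-01 -1.168e+02] shift after turn [ 525.  -309.3    1.6]
```

```bash
python3 -m handwheel '[[0,0,0,-0.06,0,0,0],[0,-0.057,-0.0366,0,0,0,0],[0,-0.057,-0.0366,0,0,0,0],[0,-0.057,-0.0366,0,0,0,0],[0,-0.057,-0.0366,0,0,0,0],[0,-0.057,-0.0366,0,0,0,0],[0,-0.057,-0.0366,0,0,0,0],[0,-0.057,-0.0366,0,0,0,0],[0,-0.057,-0.0366,0,0,0,0],[0,-0.057,-0.0366,0,0,0,0]]' 10
python3 -m handwheel '[[0,0,0,0,0,0,-10.6],[0,0,0,0,0,0,-10.6],[0,0,0,0,0,0,-10.6],[0,0,0,0,0,0,-10.6],[0,0,0,0,0,0,-10.6],[0,0,0,0,0,0,-10.6],[0,0,0,0,0,0,-10.6],[0,0,0,0,0,0,-10.6],[0,0,0,0,0,0,-10.6],[0,0,0,0,0,0,-10.6],[0,0,0,0,0,0,-10.6],[0,0,0,0,0,0,0]]'
python3 -c "
from h import *
plan([.5885,.138,.112],Rz(278))"
```

```text
time: 1.35
position: [0.5603, 0.1736, 0.2823]
tool_rot: [-0.512, -3.099, -0.0]
ft_force: [-0.2, 1.1, -0.7]
grip_width: 0.021
grip_force: 0.0
time: 2.85
position: [0.5583, 0.1745, 0.2697]
tool_rot: [2.109, -2.292, -0.003]
ft_force: [0.9, -0.7, 0.8]
grip_width: 0.003
grip_force: 0.0
now [0.5583 0.1745 0.2697] t 2.85 F [ 0.92 -0.72  0.83] j [-0.07  0.2  -0.33  1.52  0.07  1.46  2.65]
shift mm [ 31.  -36.3 157.6]
turn deg [  1.3  -0.9 -12.8] shift after turn [ 40.4 -24.8 157.7]
```

```bash
python3 -m handwheel '[[0,0,0,0,1.3,-0.9,3],[0,0,0,0,0,0,0]]'
python3 -c "
from h import *
plan([.587,.135,.112],Rz(262))"
```

```text
time: 3.1
position: [0.5588, 0.1737, 0.2708]
tool_rot: [-2.064, 2.368, -0.013]
ft_force: [0.2, -0.2, 0.7]
grip_width: 0.005
grip_force: 0.0
now [0.5588 0.1737 0.2708] t 3.1 F [ 0.22 -0.19  0.72] j [-0.08  0.18 -0.31  1.54  0.06  1.43  2.61]
shift mm [ 33.7 -32.2 159.2]
turn deg [-0.4 -0.3  0.1] shift after turn [ 34.4 -33.3 158.8]
```

```bash
python3 -m handwheel '[[0,0.034,-0.033,0.03,0,0,0],[0,0,0,0.06,-0.4,-0.3,0],[0,0,0,0,0,0,0]]'
python3 -c "
from h import *
plan([.587,.135,.112],Rz(262))"
```

```text
time: 3.48
position: [0.5839, 0.135, 0.176]
tool_rot: [2.06, -2.359, -0.009]
ft_force: [0.1, 0.1, 0.4]
grip_width: 0.003
grip_force: 0.0
now [0.5839 0.135  0.176 ] t 3.475 F [0.11 0.09 0.39] j [-0.02  0.26 -0.3   1.63  0.08  1.27  2.68]
shift mm [-0.7 -3.7 64. ]
turn deg [ 0.6 -0.2  0.3] shift after turn [-0.4 -3.  64. ]
```

```bash
python3 -m handwheel '[[0,0,-0.003,0.03,0.6,0,4],[0,0,0,0.034,0,0,0],[0,0,0,0,0,0,0]]'
python3 - <<'E'
from h import *
plan([.587,.135,.112],Rz(258))
p,d=ctrl.get_image("scene");cv2.imwrite("pics/s1.png",cv2.resize(p[110:245,160:340],None,fx=4,fy=4))
E
```

```text
time: 3.85
position: [0.5896, 0.1369, 0.117]
tool_rot: [-1.983, 2.431, -0.009]
ft_force: [-0.1, 0.5, -0.2]
grip_width: 0.011
grip_force: 0.0
now [0.5896 0.1369 0.117 ] t 3.85 F [-0.15  0.46 -0.21] j [-0.03  0.31 -0.29  1.69  0.1   1.15  2.59]
shift mm [2.4 2.2 5. ]
turn deg [-0.4 -0.   0.4] shift after turn [2.4 2.1 5. ]
```

View pics/s1.png

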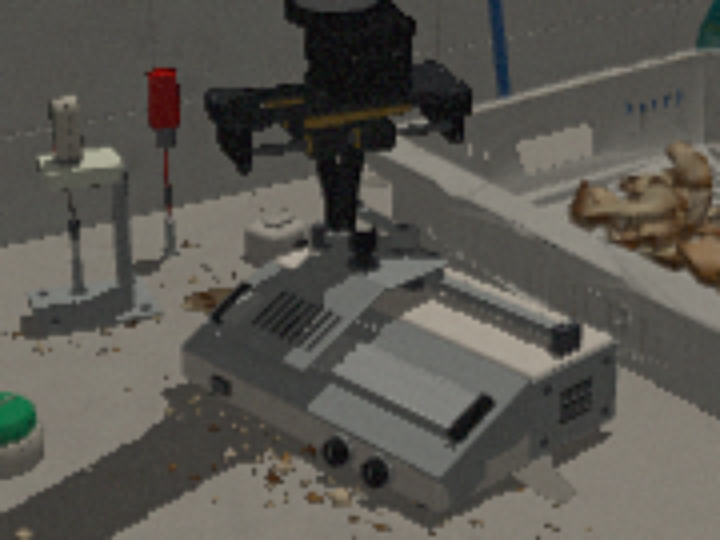

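The fingers are at crop (340,190), just in front of the lever and left of the knob at (362,245). Now the swing.

```bash
python3 -m handwheel '[[0,0,0,0.004,0,0,0],[0,-0.006,-0.0065,0,0,0,10],[0,-0.006,-0.0065,0,0,0,10],[0,-0.006,-0.0065,0,0,0,10],[0,-0.006,-0.0065,0,0,0,10],[0,0,0,0,0,0,0]]'
python3 - <<'E'
from h import *
plan([.6197,.096,.112],Rz(218))
E
```

```text
time: 4.65
position: [0.6249, 0.1462, 0.1149]
tool_rot: [-1.03, 2.956, -0.006]
ft_force: [-0.5, -0.7, 0.8]
grip_width: 0.002
grip_force: 0.1
now [0.6249 0.1462 0.1149] t 4.65 F [-0.54 -0.67  0.77] j [-0.13  0.37 -0.18  1.61  0.08  1.16  1.91]
shift mm [ 35.3 -36.1   2.8]
turn deg [-0.4  0.5  0.4] shift after turn [ 35.  -36.3   2.9]
```

```bash
python3 -m handwheel '[[0,-0.0058,-0.0066,0.002,0,0,10],[0,-0.0058,-0.0066,0,0,0,10],[0,-0.0058,-0.0066,0,0,0,10],[0,-0.0058,-0.0066,0,0,0,10],[0,0,0,0,0,0,0]]'
python3 - <<'E'
from h import *
plan([.6197,.096,.112],Rz(178))
p,d=ctrl.get_image("top");cv2.imwrite("pics/t2.png",cv2.resize(p[150:250,190:320],None,fx=5,fy=5))
E
```

```text
time: 5.28
position: [0.6554, 0.1307, 0.1125]
tool_rot: [0.04, 3.131, -0.001]
ft_force: [-0.4, 0.7, 1.5]
grip_width: 0.008
grip_force: 0.2
now [0.6554 0.1307 0.1125] t 5.275 F [-0.41  0.73  1.46] j [-0.19  0.42 -0.06  1.54  0.03  1.17  1.29]
shift mm [ 34.8 -35.6   0.1]
turn deg [-0.   0.6  0.5] shift after turn [ 34.5 -35.9   0.5]
```

View pics/t2.png

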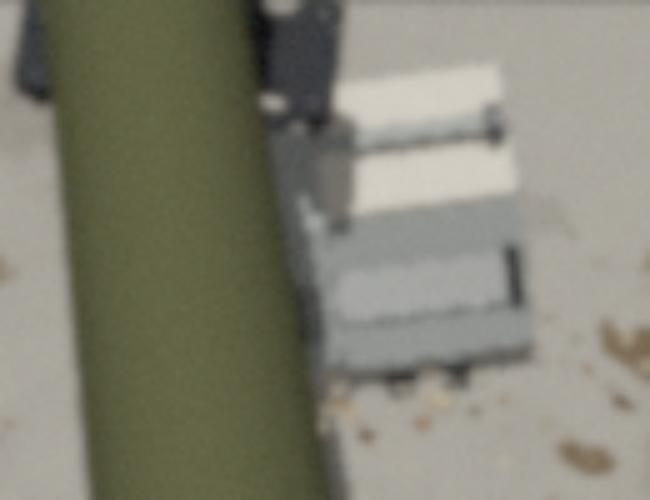

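The arm hides the lever here, so I'll go by force for the rest of the swing.

```bash
for i in 1; do python3 -m handwheel '[[0,-0.0056,-0.0066,0,0,-0.5,10],[0,0,0,0,0,0,0]]'; done; python3 -m handwheel '[[0,-0.003,-0.0035,0,0,0,5],[0,0,0,0,0,0,0]]';python3 -m handwheel '[[0,-0.0015,-0.0025,0,0,0,2],[0,0,0,0,0,0,0]]'
python3 - <<'E'
from h import *
plan([.6197,.096,.112],Rz(160))
E
```

```text
time: 5.58
position: [0.6605, 0.124, 0.1121]
tool_rot: [0.311, 3.107, -0.0]
ft_force: [-0.4, 1.0, -0.4]
grip_width: 0.004
grip_force: 0.3
time: 5.82
position: [0.6626, 0.1203, 0.112]
tool_rot: [0.446, 3.091, 0.002]
ft_force: [0.1, 1.1, 0.0]
grip_width: 0.007
grip_force: 0.5
time: 6.08
position: [0.6637, 0.1171, 0.1119]
tool_rot: [0.506, 3.082, 0.002]
ft_force: [-0.4, 2.6, 0.7]
grip_width: 0.003
grip_force: 0.6
now [0.6637 0.1171 0.1119] t 6.075 F [-0.37  2.55  0.71] j [-0.21  0.42 -0.01  1.54  0.01  1.16  1.02]
shift mm [ 34.9 -34.1  -0.9]
turn deg [0.3 1.  1.4] shift after turn [ 34.1 -34.9  -0.1]
```

```bash
for i in 1 ; do python3 -m handwheel '[[0,-0.0015,-0.0025,0,0,0,0],[0,0,0,0,0,0,0]]';python3 -m handwheel '[[0,-0.0015,-0.0025,0,0,0,0],[0,0,0,0,0,0,0]]'; python3 -m handwheel '[[0,-0.0015,-0.0025,0,0,0,0],[0,0,0,0,0,0,0]]'; done
```

```text
time: 6.32
position: [0.6643, 0.1139, 0.1118]
tool_rot: [0.508, 3.082, 0.001]
ft_force: [-0.5, 0.8, 0.7]
grip_width: 0.001
grip_force: 0.5
time: 6.58
position: [0.6648, 0.1109, 0.1117]
tool_rot: [0.508, 3.082, 0.001]
ft_force: [0.2, 0.9, 0.4]
grip_width: 0.009
grip_force: 0.4
time: 6.82
position: [0.6654, 0.1081, 0.1117]
tool_rot: [0.508, 3.082, 0.001]
ft_force: [0.2, 1.6, -1.0]
grip_width: 0.002
grip_force: 0.4
```

```bash
python3 -m handwheel '[[0,-0.0012,-0.003,0,0,0,0],[0,0,0,0,0,0,0]]';python3 -m handwheel '[[0,-0.0012,-0.003,0,0,0,0],[0,0,0,0,0,0,0]]'; python3 -m handwheel '[[0,-0.001,-0.003,0,0,0,0],[0,0,0,0,0,0,0]]'
```

```text
time: 7.08
position: [0.6655, 0.1048, 0.1117]
tool_rot: [0.509, 3.082, 0.001]
ft_force: [-0.4, -0.2, -0.7]
grip_width: 0.002
grip_force: 0.4
time: 7.32
position: [0.6657, 0.1016, 0.1117]
tool_rot: [0.509, 3.082, 0.001]
ft_force: [0.2, 1.4, -0.8]
grip_width: 0.005
grip_force: 0.4
time: 7.58
position: [0.6656, 0.0984, 0.1118]
tool_rot: [0.509, 3.082, 0.001]
ft_force: [0.0, 1.5, 0.3]
grip_width: 0.007
grip_force: 0.4
```

```bash
python3 -m handwheel '[[0,0,0.004,0,0,0,0],[0,0,0,-0.06,0,0,0],[0.06,0,0,-0.06,0,0,-10.6],[0.06,0,0.06,0,0,0,-10.6],[0.06,0.01,0.06,0,0,0,-10.6],[0.06,0,0.06,0,0,0,0],[0.06,0,0,0,0,0,0]]'
python3 - <<'E'
from h import *
plan([.57,.09,.22],Rz(192))
out=[]
for n,(a,b,c,d) in(("top",(150,250,190,310)),("scene",(130,240,200,330))):
    p,D=ctrl.get_image(n);np.save(n+"2.npy",D);out.append(cv2.resize(p[a:b,c:d],(480,int(480*(b-a)/(d-c)) if n=="top" else 400),interpolation=2))
out=[cv2.resize(o,(400,400)) for o in out]
cv2.imwrite("pics/c3.png",np.hstack(out))
E
```

```text
time: 8.45
position: [0.6435, 0.2888, 0.2307]
tool_rot: [-0.373, 3.103, 0.001]
ft_force: [0.4, 0.5, 0.4]
grip_width: 0.487
grip_force: 0.0
now [0.6435 0.2888 0.2307] t 8.45 F [0.35 0.48 0.39] j [-0.36  0.43 -0.15  1.29  0.07  1.41  1.31]
shift mm [ 118.6 -175.7    9.1]
turn deg [-0.1  0.9  1.7] shift after turn [ 113.2 -179.1   10.7]
```

View pics/c3.png

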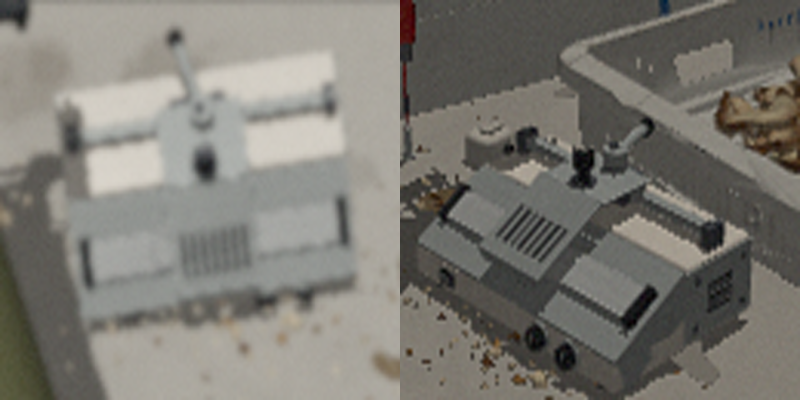

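The left panel (top view) shows the pivot at (202,110) and the ball at (175,38), so the lever is about 18° short of its stop. The guard has already slid about 30 mm along. I'll locate the lever, grip it and bring it the rest of the way round.

Run:
```python
from h import *
for n,(a,b,c,d) in(("top",(150,190,232,262)),("scene",(155,182,255,290))):
    W=cloud(n,np.load(n+"2.npy"))[a:b,c:d].reshape(-1,3);W=W[(W[:,2]>.1125)&(W[:,2]<.14)]
    W=W[W[:,0]>.595]
    print(n,len(W))
    for lo in np.arange(.6,.71,.008):
        k=W[(W[:,0]>=lo)&(W[:,0]<lo+.008)]
        if len(k):print(round(lo,3),len(k),k.mean(0).round(4),k[:,1].min().round(3),k[:,1].max().round(3))
```

```text
top 119
0.616 14 [0.6213 0.0588 0.1232] 0.051 0.067
0.624 21 [0.6284 0.06   0.1245] 0.048 0.071
0.632 13 [0.6356 0.0598 0.1244] 0.049 0.071
0.64 12 [0.6435 0.0657 0.1227] 0.056 0.072
0.648 9 [0.6524 0.0714 0.1232] 0.066 0.076
0.656 10 [0.6602 0.0758 0.122 ] 0.07 0.08
0.664 7 [0.6674 0.0796 0.1243] 0.074 0.084
0.672 12 [0.6763 0.0854 0.1231] 0.078 0.095
0.68 14 [0.6846 0.0898 0.1253] 0.082 0.098
0.688 6 [0.6908 0.0885 0.1253] 0.083 0.096
scene 100
0.616 17 [0.6218 0.0534 0.1199] 0.043 0.063
0.624 16 [0.628  0.0527 0.122 ] 0.043 0.068
0.632 13 [0.6359 0.0528 0.1205] 0.046 0.067
0.64 4 [0.6433 0.0605 0.1206] 0.053 0.067
0.648 8 [0.6522 0.065  0.1218] 0.063 0.07
0.656 6 [0.6609 0.069  0.1202] 0.066 0.072
0.664 6 [0.6675 0.0735 0.1226] 0.068 0.08
0.672 4 [0.6756 0.0799 0.1209] 0.076 0.084
0.68 13 [0.6842 0.0839 0.121 ] 0.079 0.091
0.688 8 [0.6912 0.0843 0.1221] 0.08 0.092
```

```bash
python3 -c "
from h import *
plan([.669,.0805,.17],Rz(207.8))"
```

```text
now [0.6468 0.2808 0.2309] t 8.55 F [ 0.01 -0.67  0.08] j [-0.35  0.43 -0.14  1.29  0.07  1.41  1.31]
shift mm [  25.1 -199.6   61.9]
turn deg [ -0.5   0.9 -14.6] shift after turn [  73.8 -187.5   60.9]
```

```bash
python3 -m handwheel '[[0.05,0.005,-0.05,0,0,0.9,0],[0.05,0.005,-0.05,0,0,0,0],[0.05,0.005,-0.05,0,0,0,0],[0.05,0.01,-0.05,0,0,0,0],[0.05,0,0,0.03,-0.5,0,-7.3],[0.05,0,0,0.02,0,0,-7.3],[0.05,0,0,0,0,0,0]]'
python3 -c "
from h import *
plan([.669,.0805,.112],Rz(207.8))"
```

```text
time: 9.43
position: [0.667, 0.0765, 0.1803]
tool_rot: [0.743, -3.049, -0.003]
ft_force: [-0.0, -0.8, 0.4]
grip_width: 0.574
grip_force: 0.0
now [0.667  0.0765 0.1803] t 9.425 F [-0.01 -0.84  0.36] j [-0.07  0.39 -0.11  1.44  0.04  1.31  1.87]
shift mm [-3.7  2.5 68.3]
turn deg [ 0.1 -0.1 -0.4] shift after turn [-3.6  2.6 68.3]
```

```bash
python3 -m handwheel '[[0.05,-0.0037,0.0025,0.034,0,0,0],[0.05,0,0,0.034,0,0,0],[0.05,0,0,0,0,0,0],[0,0,0,0,0,0,0],[0,0,0,0,0,0,0],[0,0,0,0,0,0,0],[0,0,0,0,0,0,0]]' 10
python3 -c "
from h import *
plan([.629,.0595,.112],Rz(190.5))"
```

```text
time: 10.3
position: [0.6706, 0.0839, 0.115]
tool_rot: [-0.751, 3.048, 0.004]
ft_force: [2.6, -1.4, 1.5]
grip_width: 0.199
grip_force: 1.4
now [0.6706 0.0839 0.115 ] t 10.3 F [ 2.64 -1.38  1.49] j [-0.08  0.44 -0.11  1.51  0.05  1.19  1.86]
shift mm [48.2 -2.3  2.8]
turn deg [ 0.1  0.1 17.2] shift after turn [ 45.4 -16.4   3. ]
```

```bash
python3 -m handwheel '[[0,0,0,0.002,0,0,0],[0,0,0,0,0,0,0],[0,0,0,0,0,0,0]]' 10
```

```text
time: 10.68
position: [0.6712, 0.0834, 0.1137]
tool_rot: [-0.75, 3.047, 0.003]
ft_force: [0.4, -2.3, 6.4]
grip_width: 0.12
grip_force: 10.0
```

```bash
python3 -m handwheel '[[0,0,0,-0.002,0,0,0],[0,0.0003,-0.0035,0,0,0,4.3],[0,0.0003,-0.0035,0,0,0,4.3],[0,0.0003,-0.0035,0,0,0,4.3],[0,0.0003,-0.0035,0,0,0,4.3],[0,0,0,0,0,0,0]]'; python3 -m handwheel '[[0,0.0001,-0.0012,0,0,0,1.5],[0,0,0,0,0,0,0],[0,0,0,0,0,0,0]]'
python3 - <<'E'
from h import *
s=ctrl.get_state();print(np.array(s["torque"]).round(2));plan([.629,.0595,.112],Rz(190.5))
E
```

```text
time: 11.42
position: [0.675, 0.0707, 0.114]
tool_rot: [-0.288, 3.126, 0.005]
ft_force: [5.1, -0.2, -2.5]
grip_width: 0.12
grip_force: 10.0
time: 11.8
position: [0.6749, 0.0707, 0.114]
tool_rot: [-0.249, 3.129, 0.007]
ft_force: [5.1, 0.8, -2.8]
grip_width: 0.127
grip_force: 10.3
[ 0.31 -1.26  0.17]
now [0.6749 0.0707 0.114 ] t 11.8 F [ 5.08  0.8  -2.79] j [-0.1   0.44 -0.05  1.5   0.02  1.19  1.57]
shift mm [47.1 -3.8  1.8]
turn deg [ 0.2  0.2 -1.4] shift after turn [47.2 -2.6  2. ]
```

```bash
python3 -m handwheel '[[0,0,-0.002,0,0,0,3],[0,0,0,0,0,0,0],[0.04,0,0,0,0,0,0],[0.06,0,0,0,0,0,0],[0.06,0,0,-0.05,0,0,0],[0.06,0,0,-0.05,0,0,0],[0.06,0,0.06,0,0,0,0],[0.06,0,0.06,0,0,0,0],[0.06,0,0.06,0,0,0,0],[0.06,0,0.03,0,0,0,0],[0.06,0,0,0,0,0,0]]'
python3 - <<'E'
from h import *
p,D=ctrl.get_image("top");cv2.imwrite("pics/t4.png",p)
W=cloud("top",D)[145:205,225:265].reshape(-1,3);Q=W[(W[:,2]>.113)&(W[:,2]<.15)]
for lo in np.arange(.56,.72,.008):
    k=Q[(Q[:,0]>=lo)&(Q[:,0]<lo+.008)]
    if len(k):print(round(lo,3),len(k),k.mean(0).round(4),k[:,1].min().round(3),k[:,1].max().round(3))
K=Q[(Q[:,2]>.131)&(Q[:,0]<.61)];print("knob",len(K),K.mean(0),K.min(0),K.max(0))
plan([.586,.05,.2],Rz(192.2))
E
```

```text
time: 13.18
position: [0.6504, 0.2799, 0.2141]
tool_rot: [0.173, -3.135, -0.007]
ft_force: [-0.2, -0.1, 0.2]
grip_width: 0.689
grip_force: 0.0
0.576 14 [0.5802 0.0541 0.1315] 0.045 0.064
0.584 5 [0.5885 0.0564 0.1353] 0.045 0.064
0.592 3 [0.5949 0.0519 0.135 ] 0.046 0.061
0.616 13 [0.6205 0.0611 0.1215] 0.051 0.07
0.624 19 [0.6271 0.0612 0.1255] 0.051 0.071
0.632 13 [0.6348 0.061  0.1254] 0.052 0.071
0.64 11 [0.644  0.0646 0.1223] 0.059 0.069
0.648 7 [0.6518 0.0655 0.1225] 0.06 0.07
0.656 8 [0.6601 0.0675 0.1231] 0.064 0.071
0.664 9 [0.6685 0.0689 0.1223] 0.064 0.075
0.672 8 [0.6755 0.0707 0.1244] 0.065 0.075
0.68 10 [0.6842 0.0736 0.1234] 0.069 0.079
0.688 16 [0.692  0.0741 0.1254] 0.066 0.083
0.696 1 [0.6969 0.0733 0.1242] 0.073 0.073
knob 16 [0.58605096 0.05390724 0.13557369] [0.57944118 0.04466569 0.13164386] [0.59578002 0.06421562 0.14042042]
now [0.6517 0.2765 0.2142] t 13.225 F [ 0.1  -1.17 -0.67] j [-0.36  0.45 -0.11  1.29  0.05  1.4   1.21]
shift mm [  89.5 -218.3   13.9]
turn deg [ 0.1 -0.1 -6.1] shift after turn [ 112.1 -207.5   14.2]
```

The lever now points 11° in world, which is its stop. Next is the knob.

```bash
python3 -m handwheel '[[0.06,0.02,-0.055,0,0,0,0],[0.06,0.025,-0.055,0,0,0,0],[0.06,0.025,-0.055,0,0,0,0],[0.06,0.02,-0.053,0,0,0,0],[0.06,0,0,0.01,0,0,-6],[0.06,0,0,0,0,0,0]]'
python3 -c "
from h import *
plan([.586,.0535,.113],Rz(192.2))"
```

```text
time: 13.98
position: [0.585, 0.0466, 0.2037]
tool_rot: [0.319, -3.124, -0.004]
ft_force: [1.2, 0.1, -0.5]
grip_width: 0.688
grip_force: 0.0
now [0.585  0.0466 0.2037] t 13.975 F [ 1.22  0.15 -0.49] j [-0.09  0.2  -0.04  1.64  0.01  1.3   1.65]
shift mm [-2.5  6.3 90.7]
turn deg [ 0.1 -0.  -0.5] shift after turn [-2.5  6.5 90.7]
```

```bash
python3 -m handwheel '[[0.06,-0.0025,0.0063,0.03,0,0,0],[0.06,0,0,0.04,0,0,0],[0.06,0,0,0.019,0,0,0],[0.06,0,0,0,0,0,0],[0,0,0,0,0,0,0],[0,0,0,0,0,0,0],[0,0,0,0,0,0,0],[0,0,0,0,0,0,0],[0,0,0,0,0,0,0]]' 12
python3 -c "
from h import *
plan([.586,.0535,.113],Rz(192.2))"
```

```text
time: 15.1
position: [0.5874, 0.0561, 0.1156]
tool_rot: [-0.327, 3.123, 0.003]
ft_force: [0.7, -1.0, 1.7]
grip_width: 0.246
grip_force: 12.0
now [0.5874 0.0561 0.1156] t 15.1 F [ 0.74 -1.    1.74] j [-0.1   0.27 -0.05  1.74  0.01  1.13  1.63]
shift mm [ 1.9 -2.2  2.6]
turn deg [ 0.1  0.1 -0.2] shift after turn [ 1.9 -2.2  2.6]
```

```bash
python3 -m handwheel '[[0,0,-0.012,0,0,0,0],[0,0,-0.012,0,0,0,0],[0,0,-0.012,0,0,0,0],[0,0,-0.012,0,0,0,0],[0,0,0,0,0,0,0]]'; python3 -m handwheel '[[0,0,-0.006,0,0,0,0],[0,0,-0.006,0,0,0,0],[0,0,0,0,0,0,0]]'; python3 -m handwheel '[[0,0,-0.004,0,0,0,0],[0,0,0,0,0,0,0]]'
```

```text
time: 15.72
position: [0.5982, 0.0069, 0.1155]
tool_rot: [-0.323, 3.122, 0.001]
ft_force: [1.9, -0.6, 4.4]
grip_width: 0.241
grip_force: 12.0
time: 16.1
position: [0.6003, -0.0023, 0.1155]
tool_rot: [-0.328, 3.122, 0.004]
ft_force: [1.9, 0.5, 5.6]
grip_width: 0.244
grip_force: 12.0
time: 16.35
position: [0.6004, -0.0028, 0.1155]
tool_rot: [-0.331, 3.123, 0.01]
ft_force: [-0.3, 5.5, 6.1]
grip_width: 0.241
grip_force: 12.0
```

```bash
python3 -m handwheel '[[0,0,-0.005,0,0,0,0],[0,0,0,0,0,0,0]]'; python3 -m handwheel '[[0,0,-0.004,0,0,0,0],[0,0,0,0,0,0,0],[0,0,0,0,0,0,0]]'
```

```text
time: 16.6
position: [0.6005, -0.0028, 0.1154]
tool_rot: [0.336, -3.123, -0.019]
ft_force: [-3.5, 11.9, 8.4]
grip_width: 0.24
grip_force: 12.0
time: 16.98
position: [0.6005, -0.0029, 0.1153]
tool_rot: [0.34, -3.121, -0.026]
ft_force: [-5.0, 16.6, 8.6]
grip_width: 0.244
grip_force: 12.0
```

Guard is hard against its stop. Release, back off the push, and retreat toward the dock side.

```bash
python3 -m handwheel '[[0,0,0.008,0,0,0,0],[0.06,0,0.005,0,0,0,0],[0.06,0,0,0,0,0,0],[0.06,0,0,0,0,0,0],[0.06,0,0,-0.06,0,0,0],[0.06,0,0,-0.06,0,0,0],[0.06,0,0,-0.04,0,0,0],[0.06,0.03,0.05,0,0,0,-8],[0.06,0.03,0.06,0,0,0,8],[0.06,0.03,0.06,0,0,0,8],[0.06,0.03,0.06,0,0,0,8],[0.06,0.01,0.06,0,0,0,8]]'
python3 - <<'E'
from h import *
W=cloud("top",np.load("top0.npy"));p=cv2.imread("pics/top0.png").astype(int)
m=(p[:,:,2]>110)&(p[:,:,1]<60);m[:,160:]=0;m[:120]=0
k=W[m];print("red",k.mean(0).round(3),np.nanmin(k,0).round(3),np.nanmax(k,0).round(3))
plan([.448,.330,.27],Rz(167))
E
```

```text
time: 18.48
position: [0.4364, 0.2469, 0.2761]
tool_rot: [0.338, 3.122, 0.004]
ft_force: [2.3, 0.6, 0.4]
grip_width: 0.689
grip_force: 0.0
red [0.562 0.394 0.172] [0.552 0.386 0.168] [0.57  0.403 0.178]
now [0.4364 0.2469 0.2761] t 18.475 F [2.29 0.57 0.36] j [-0.29 -0.01 -0.28  1.72 -0.    1.43  0.79]
shift mm [ 6.4 83.6  6.4]
turn deg [0.1 0.  0.6] shift after turn [ 7.4 83.6  6.1]
```

Run:
```python
from h import *
p,D=ctrl.get_image("top");np.save("top5.npy",D);cv2.imwrite("pics/t5.png",p)
q,E=ctrl.get_image("scene");np.save("scene5.npy",E);cv2.imwrite("pics/s5.png",q)
a=cv2.resize(p[180:240,200:270],(560,480),interpolation=2);b=cv2.resize(q[170:230,200:270],(560,480),interpolation=2)
im=np.hstack([a,b]);im=cv2.convertScaleAbs(cv2.resize(im,(800,343)),alpha=1.5);cv2.imwrite("pics/c5.png",im)
```

```text
(no output)
```

View pics/c5.png

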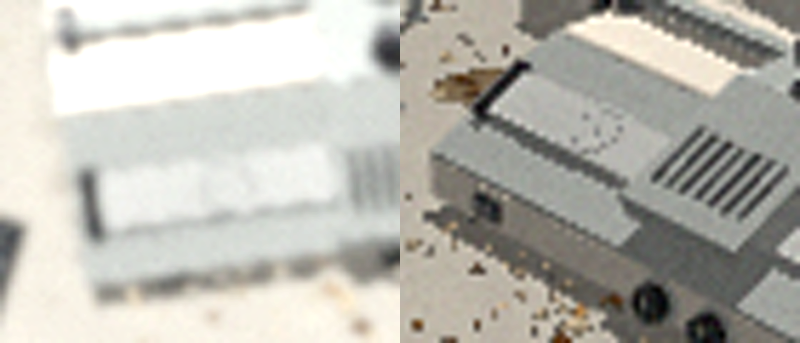

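The ring shows in the scene panel at about (602,129), scene pixel (235,192), and faintly in the top panel at about (232,185). Both are within a pixel of the prediction.

Run:
```python
from h import *
def ray(n,u,v,z):
    c=ctrl.camera_info(n);K=np.array(c["intrinsics"]);R=np.array(c["R"]);t=np.array(c["t"]).ravel()
    q=cv2.undistortPoints(np.array([[[u,v]]],float),K,np.array(c["D"])).ravel();d=R.T@[*q,1];o=-R.T@t
    return (o+d*(z-o[2])/d[2]).round(4)
for n,f,(a,b,c,d) in(("scene","s5",(184,200,226,244)),("top","t5",(204,220,231,250))):
    g=cv2.cvtColor(cv2.imread(f"pics/{f}.png"),cv2.COLOR_BGR2GRAY).astype(np.float32)
    h=cv2.medianBlur(g.astype(np.uint8),9).astype(float)-g
    w=h[a:b,c:d];w=np.where(w>(9 if n=="scene" else 4),w,0)
    v,u=np.nonzero(w);print(n,len(u),[(int(x)+c,int(y)+a,int(w[y,x])) for x,y in zip(u,v)])
print("px",ray("scene",235,192.2,.065),ray("top",240.2,212,.065))
# bar plane
for n,(a,b,c,d) in(("top5",(203,218,225,254)),("scene5",(186,200,222,246))):
    W=cloud(n[:-1],np.load(n+".npy"))[a:b,c:d].reshape(-1,3);W=W[(W[:,2]>.055)&(W[:,2]<.076)]
    m=W.mean(0);nn=np.linalg.svd(W-m)[2][2];nn*=np.sign(nn[2]);print(n,len(W),m.round(4),nn.round(3),"tilt",np.degrees(np.arccos(nn[2])),"dir",np.degrees(np.arctan2(nn[1],nn[0])),"z at (.525,.086)",m[2]-((.525-m[0])*nn[0]+(.086-m[1])*nn[1])/nn[2])
# probe head now
for n in("top0","scene0"):
    W=cloud(n[:-1],np.load(n+".npy"));W=W.reshape(-1,3);k=W[(W[:,2]>.145)&(W[:,2]<.196)&(abs(W[:,0]-.448)<.03)&(abs(W[:,1]-.33)<.03)]
    r=cv2.minAreaRect((k[:,:2]*1000).astype(np.float32));print(n,len(k),r)
    print(k[k[:,2]<.18].mean(0))
```

```text
scene 40 [(236, 189, 13), (232, 190, 31), (237, 190, 11), (238, 190, 14), (234, 192, 21), (238, 192, 33), (234, 193, 29), (230, 194, 31), (237, 194, 31), (226, 195, 46), (227, 195, 32), (235, 195, 30), (236, 195, 11), (226, 196, 49), (227, 196, 47), (228, 196, 51), (229, 196, 33), (232, 196, 26), (233, 196, 11), (234, 196, 26), (226, 197, 36), (227, 197, 49), (228, 197, 52), (229, 197, 49), (230, 197, 45), (231, 197, 33), (227, 198, 35), (228, 198, 41), (229, 198, 51), (230, 198, 52), (231, 198, 47), (232, 198, 49), (233, 198, 33), (229, 199, 34), (230, 199, 40), (231, 199, 42), (232, 199, 52), (233, 199, 50), (234, 199, 50), (235, 199, 36)]
top 49 [(247, 204, 5), (243, 211, 5), (235, 212, 5), (244, 212, 5), (235, 213, 6), (238, 216, 8), (239, 216, 8), (245, 216, 9), (246, 216, 12), (247, 216, 11), (248, 216, 6), (249, 216, 9), (237, 217, 12), (238, 217, 15), (239, 217, 19), (240, 217, 17), (241, 217, 7), (244, 217, 10), (245, 217, 16), (246, 217, 16), (247, 217, 12), (248, 217, 9), (249, 217, 10), (231, 218, 6), (232, 218, 9), (233, 218, 8), (234, 218, 8), (235, 218, 10), (236, 218,
[... 234 characters left out ...]
, 12), (235, 219, 9), (236, 219, 13), (237, 219, 13), (238, 219, 11), (239, 219, 8)]
px [0.5281 0.088  0.065 ] [0.5218 0.0829 0.065 ]
top5 404 [0.5291 0.0889 0.0666] [-0.243 -0.051  0.969] tilt 14.35064309851779 dir -168.09776595142458 z at (.525,.086) 0.06544211825647997
scene5 276 [0.5278 0.0921 0.0657] [-0.258 -0.042  0.965] tilt 15.168845341368286 dir -170.86031236425512 z at (.525,.086) 0.06467756940962567
top0 92 ((447.2278747558594, 331.85736083984375), (24.53923797607422, 21.91058349609375), 81.32841491699219)
[0.44443062 0.32365872 0.16325916]
scene0 112 ((448.1484375, 329.25921630859375), (24.90697479248047, 27.494842529296875), 59.96724319458008)
[0.44666893 0.32419718 0.16227191]
```

```bash
python3 -m handwheel '[[0.06,0.004,0.042,0,0,0,0],[0.06,0.004,0.042,0,0,0,0],[0.06,0,0,0,0,0,0]]' 12
python3 -c "
from h import *
plan([.448,.3305,.142],Rz(167))"
```

```text
time: 18.95
position: [0.4467, 0.3326, 0.275]
tool_rot: [-0.321, -3.123, -0.005]
ft_force: [-0.6, -0.8, 0.4]
grip_width: 0.687
grip_force: 0.0
now [0.4467 0.3326 0.275 ] t 18.95 F [-0.61 -0.84  0.44] j [-0.37  0.12 -0.34  1.6   0.04  1.43  0.65]
shift mm [ -2.   -2.2 132.9]
turn deg [ 0.2 -0.1  1.3] shift after turn [ -1.7  -1.8 133. ]
```

```bash
python3 -m handwheel '[[0.06,-0.002,-0.002,0.04,0,0,1.3],[0.06,0,0,0.035,0,0,0],[0.06,0,0,0.035,0,0,0],[0.06,0,0,0.02,0,0,0],[0.06,0,0,0,0,0,0]]'
python3 -c "
from h import *
plan([.448,.3305,.142],Rz(167))"
```

```text
time: 19.58
position: [0.4486, 0.3256, 0.144]
tool_rot: [-0.366, -3.117, 0.001]
ft_force: [0.8, -0.4, 0.6]
grip_width: 0.69
grip_force: 0.0
now [0.4486 0.3256 0.144 ] t 19.575 F [ 0.84 -0.45  0.61] j [-0.37  0.19 -0.34  1.78  0.07  1.18  0.61]
shift mm [1.7 4.6 2. ]
turn deg [-0.1 -0.2 -0.4] shift after turn [1.7 4.7 2. ]
```

```bash
python3 -m handwheel '[[0.06,0.0015,0.0045,0.001,0,0,0],[0.06,0,0,0,0,0,0],[0.02,0,0,0,0,0,0],[0,0,0,0,0,0,0],[0,0,0,0,0,0,0],[0,0,0,0,0,0,0],[0,0,0,0,0,0,0],[0,0,0,0,0,0,0]]' 6
python3 -c "
from h import *
plan([.448,.3305,.142],Rz(167))"
```

```text
time: 20.58
position: [0.4488, 0.3333, 0.145]
tool_rot: [0.364, 3.12, 0.006]
ft_force: [1.3, 1.3, -0.2]
grip_width: 0.294
grip_force: 6.0
now [0.4488 0.3333 0.145 ] t 20.575 F [ 1.28  1.33 -0.21] j [-0.38  0.2  -0.34  1.77  0.07  1.18  0.6 ]
shift mm [ 0.1 -2.9  3. ]
turn deg [ 0.2 -0.  -0.3] shift after turn [ 0.1 -2.9  3. ]
```

```bash
python3 -m handwheel '[[0,0,0,0,0,0,0],[0,0,0,-0.02,0,0,0],[0,0,0,-0.03,0,0,0],[0,0,0,-0.03,0,0,0],[0,0,0,-0.03,0,0,0],[0,0,0,-0.03,0,0,0],[0,0,0,-0.03,0,0,0],[0,0,0,0,0,0,0]]' 30
python3 - <<'E'
from h import *
a=np.radians(12);t=np.radians(25)
n=np.array([-np.sin(t)*np.cos(a),-np.sin(t)*np.sin(a),np.cos(t)]);z=-n
y=np.array([-np.sin(a),np.cos(a),0]);x=np.cross(y,z);R=np.c_[x,y,z];np.save("Rg.npy",R)
S=np.array([.525,.0865,.065]);print(x)
plan(S+n*(.129+.04),R)
E
```

```text
time: 21.58
position: [0.4493, 0.333, 0.3171]
tool_rot: [0.364, 3.118, 0.008]
ft_force: [0.4, 0.3, -0.8]
grip_width: 0.289
grip_force: 30.0
[-0.88650279 -0.18843198 -0.42261826]
now [0.4493 0.333  0.3171] t 21.575 F [ 0.45  0.3  -0.81] j [-0.37  0.11 -0.34  1.52  0.04  1.51  0.62]
shift mm [ -65.7 -253.5   97.7]
turn deg [ -5.2 -24.4 -25. ] shift after turn [  85.9 -256.8   69.1]
```

```bash
python3 -m handwheel '[[0,-0.013,-0.051,0,0,0,0],[0,-0.013,-0.051,0,0,0,0],[0,-0.013,-0.051,0,0,0,0],[0,-0.013,-0.051,0,0,0,0],[0,-0.013,-0.051,0,0,0,0],[0,0,0,0,-1.5,-7,-7],[0,0,0,0,-1.5,-7,-7],[0,0,0,0,-1.5,-7,-7],[0,0,0,0,-0.7,-3.4,-4],[0,0,0,0,0,0,0]]'
cat > g.py <<'E'
from h import *
R=np.load("Rg.npy")
import sys
n=-R[:,2];S=np.array([.525,.0865,.065]);h=float(sys.argv[1])
plan(S+n*(.129+h),R)
s=ctrl.get_state();C=cv2.Rodrigues(np.array(s["tool_rot"]))[0];f=s["position"]+C[:,2]*.129
print("foot rel spot along R(x,y) & height mm",(R.T@(f-S)*1000).round(1),"tilt err",np.degrees(np.arccos(C[:,2]@R[:,2])).round(2))
E
python3 g.py .03
```

```text
time: 22.82
position: [0.4801, 0.0776, 0.2932]
tool_rot: [-0.207, 2.818, 0.049]
ft_force: [-0.7, 0.5, -0.6]
grip_width: 0.289
grip_force: 30.0
now [0.4801 0.0776 0.2932] t 22.825 F [-0.65  0.48 -0.6 ] j [-0.01 -0.3  -0.17  1.97 -0.06  1.15  1.55]
shift mm [46.5 -2.9 73.2]
turn deg [-0.7 -6.8 -3.5] shift after turn [55.  -0.7 67.1]
foot rel spot along R(x,y) & height mm [-39.7  -0.4 -98.1] tilt err 6.84
```

```bash
python3 -m handwheel '[[0,0.015,0,0.02,0,0,0],[0,0.015,0,0.02,0,0,0],[0,0.012,0,0.015,0,0,0],[0,0,0,0,0,-3.4,-3],[0,0,0,0,0,-3.4,0],[0,0,0,0,0,0,0]]'
python3 g.py .03
```

```text
time: 23.58
position: [0.494, 0.0833, 0.2198]
tool_rot: [-0.28, 2.721, 0.05]
ft_force: [0.5, 0.3, -1.7]
grip_width: 0.284
grip_force: 30.0
now [0.494  0.0833 0.2198] t 23.575 F [ 0.51  0.33 -1.68] j [-0.04 -0.3  -0.15  2.14 -0.05  0.89  1.6 ]
shift mm [37.4 -3.5 -4.5]
turn deg [-0.4 -1.7 -0.2] shift after turn [37.3 -3.3 -5.6]
foot rel spot along R(x,y) & height mm [-33.5   2.4 -24.4] tilt err 1.72
```

```bash
python3 -m handwheel '[[0,0.012,-0.002,-0.003,0,-1.7,0],[0,0.012,-0.002,-0.002,0,0,0],[0,0.012,0,0,0,0,0],[0,0,0,0,0,0,0]]'
python3 g.py .02
```

```text
time: 24.08
position: [0.4911, 0.0754, 0.2001]
tool_rot: [-0.277, 2.715, 0.052]
ft_force: [0.3, 0.4, -1.8]
grip_width: 0.286
grip_force: 30.0
now [0.4911 0.0754 0.2001] t 24.075 F [ 0.29  0.43 -1.82] j [-0.02 -0.3  -0.16  2.18 -0.07  0.84  1.63]
shift mm [ 25.2   3.6 -11. ]
turn deg [-0.4 -1.3 -0.3] shift after turn [ 24.9   3.8 -11.6]
foot rel spot along R(x,y) & height mm [-22.   -4.7  -8.5] tilt err 1.34
```

The shoulder joint sits on its limit, so this tilt stops 22 mm short of the spot. I'll put the probe back in its dock and re-grip with the tool tilted 15° about the closing axis, which lets the tool stay more upright at the bar.

```bash
python3 -m handwheel '[[0,0,0,-0.05,0,0,0],[0,0,0,-0.05,0,7,0],[0,0,0,-0.05,1.5,7,6],[0,0,0,0,1.5,7,6],[0,0,0,0,1.5,4,6],[0,0,0,0,0,0,5],[0,0,0,0,0,0,0]]'
python3 -c "
from h import *
plan([.4493,.333,.3171],cv2.Rodrigues(np.array([0.364,3.118,0.008]))[0])"
```

```text
time: 24.95
position: [0.4598, 0.0711, 0.3127]
tool_rot: [-0.315, -3.08, 0.081]
ft_force: [-0.3, 0.6, -0.9]
grip_width: 0.289
grip_force: 30.0
now [0.4598 0.0711 0.3127] t 24.95 F [-0.28  0.59 -0.88] j [ 0.24 -0.05 -0.46  1.68  0.02  1.56  1.15]
shift mm [ 63.6 253.8 -16.3]
turn deg [-3.6 -2.3  1.7] shift after turn [ 70.5 252.4  -3.1]
```

```bash
python3 -m handwheel '[[0,0,0,0,-3.6,-2.3,1.7],[0,0.014,0.0505,0,0,0,0],[0,0.014,0.0505,0,0,0,0],[0,0.014,0.0505,0,0,0,0],[0,0.014,0.0505,0,0,0,0],[0,0.014,0.0505,-0.003,0,0,0],[0,0,0,0,0,0,0],[0,0,0,0,0,0,0]]'
python3 -c "
from h import *
plan([.4493,.333,.3171],cv2.Rodrigues(np.array([0.364,3.118,0.008]))[0])"
```

```text
time: 25.95
position: [0.45, 0.3321, 0.3168]
tool_rot: [0.366, 3.117, 0.006]
ft_force: [0.7, 0.7, -0.1]
grip_width: 0.291
grip_force: 30.0
now [0.45   0.3321 0.3168] t 25.95 F [ 0.72  0.69 -0.09] j [-0.03  0.15 -0.73  1.51  0.1   1.52  0.58]
shift mm [ 0.9  0.7 -0.3]
turn deg [-0.1  0.  -0.1] shift after turn [ 0.9  0.7 -0.3]
```

```bash
python3 -m handwheel '[[0,0.001,0.0007,0.02,0,0,0],[0,0,0,0.02,0,0,0],[0,0,0,0,0,0,0]]'
python3 -c "
from h import *
plan([.449,.3331,.147],cv2.Rodrigues(np.array([0.364,3.119,0.007]))[0])"
```

```text
time: 26.32
position: [0.4494, 0.3313, 0.2757]
tool_rot: [0.371, 3.118, 0.003]
ft_force: [-0.5, -1.1, -0.3]
grip_width: 0.29
grip_force: 30.0
now [0.4494 0.3313 0.2757] t 26.325 F [-0.54 -1.14 -0.33] j [-0.03  0.16 -0.73  1.58  0.11  1.44  0.57]
shift mm [  0.9   1.5 128.7]
turn deg [-0.2  0.  -0.3] shift after turn [  0.9   1.1 128.7]
```

```bash
python3 -m handwheel '[[0,0.001,0.0018,0.015,-0.2,0,0],[0,0,0,0.02,0,0,0],[0,0,0,0,0,0,0]]'
python3 -c "
from h import *
plan([.449,.3331,.147],cv2.Rodrigues(np.array([0.364,3.119,0.007]))[0])"
```

```text
time: 26.7
position: [0.4483, 0.3351, 0.2406]
tool_rot: [0.368, 3.119, 0.01]
ft_force: [0.3, 0.6, -0.1]
grip_width: 0.289
grip_force: 30.0
now [0.4483 0.3351 0.2406] t 26.7 F [ 0.29  0.63 -0.05] j [-0.03  0.17 -0.73  1.64  0.12  1.37  0.56]
shift mm [-1.2 -2.4 93.6]
turn deg [ 0.1 -0.  -0.1] shift after turn [-1.1 -2.2 93.6]
```

Foot is through the hole with no contact. Continue down.

```bash
python3 -m handwheel '[[0,-0.001,-0.002,0.02,0,0,0],[0,0,0,0.025,0,0,0],[0,0,0,0.025,0,0,0],[0,0,0,0.015,0,0,0],[0,0,0,0,0,0,0]]'
python3 -m handwheel '[[0,0,0,0.006,0,0,0],[0,0,0,0,0,0,0]]'
python3 -c "
from h import *
plan([.449,.3331,.145],cv2.Rodrigues(np.array([0.364,3.119,0.007]))[0])"
```

```text
time: 27.32
position: [0.4494, 0.3343, 0.1565]
tool_rot: [0.367, 3.118, 0.012]
ft_force: [-0.8, 0.3, -0.3]
grip_width: 0.287
grip_force: 30.0
time: 27.58
position: [0.4499, 0.3349, 0.1513]
tool_rot: [0.367, 3.116, 0.014]
ft_force: [0.9, -0.9, -1.3]
grip_width: 0.289
grip_force: 30.0
now [0.4499 0.3349 0.1513] t 27.575 F [ 0.9  -0.88 -1.3 ] j [-0.05  0.24 -0.72  1.76  0.17  1.2   0.52]
shift mm [ 0.5 -2.   6.3]
turn deg [ 0.3  0.1 -0.1] shift after turn [ 0.5 -2.   6.3]
```

```bash
python3 -m handwheel '[[0,0,-0.001,0.0045,0,0,0],[0,0,0,0,0,0,0],[0,0,0,0.001,0,0,0],[0.055,0,0,0,0,0,0],[0.055,0,0,0,0,0,0],[0.055,0,0,0,0,0,0],[0.055,0,0,0,0,0,0]]'
python3 -c "
from h import *
R0=Rz(167);a=np.radians(15);R=R0@cv2.Rodrigues(np.array([0,a,0]))[0]
g=np.array([.449,.333,.165]);plan(g+R[:,2]*.019,R)"
```

```text
time: 28.45
position: [0.4494, 0.3337, 0.1455]
tool_rot: [0.367, 3.117, 0.013]
ft_force: [-0.0, -0.3, -0.2]
grip_width: 0.607
grip_force: 0.0
now [0.4494 0.3337 0.1455] t 28.45 F [-0.   -0.33 -0.22] j [-0.05  0.24 -0.72  1.76  0.17  1.19  0.52]
shift mm [ 5.1 -0.8 -1.2]
turn deg [ 0.5 15.1 -0.4] shift after turn [ 5.3 -0.8  0.2]
```

```bash
python3 -m handwheel '[[0.055,0.0017,0,-0.001,0.5,5,0],[0.055,0.0017,0,0,0,5,0],[0.055,0.0017,0,0,0,5,0],[0.055,0,0,0,0,0,0]]'
python3 -c "
from h import *
R0=Rz(167);a=np.radians(15);R=R0@cv2.Rodrigues(np.array([0,a,0]))[0]
g=np.array([.449,.333,.165]);plan(g+R[:,2]*.019,R)"
```

```text
time: 28.95
position: [0.446, 0.3337, 0.1458]
tool_rot: [-0.341, -2.862, -0.043]
ft_force: [0.4, -0.4, 0.1]
grip_width: 0.63
grip_force: 0.0
now [0.446  0.3337 0.1458] t 28.95 F [ 0.35 -0.37  0.09] j [-0.01  0.4  -0.71  1.62  0.05  1.37  0.63]
shift mm [ 2.   0.  -0.3]
turn deg [ 0.1  0.1 -0.6] shift after turn [ 2.   0.  -0.3]
```

```bash
python3 -m handwheel '[[0.055,0.002,0,0,0,0,-0.5],[0.055,0,0,0,0,0,0],[0.02,0,0,0,0,0,0],[0,0,0,0,0,0,0],[0,0,0,0,0,0,0],[0,0,0,0,0,0,0],[0,0,0,0,0,0,0],[0,0,0,0,0,0,0]]' 6
python3 - <<'E'
from h import *
s=ctrl.get_state();C=cv2.Rodrigues(np.array(s["tool_rot"]))[0];p=np.array(s["position"])
print(p,s["grip_width"]*87,s["grip_force"],"probe axis in tool",C.T@[0,0,1])
g=p-C[:,2]*.019;print("grasp pt",g)
E
```

```text
time: 29.95
position: [0.4426, 0.3353, 0.1473]
tool_rot: [-0.324, -2.865, -0.045]
ft_force: [0.0, 0.3, 0.2]
grip_width: 0.289
grip_force: 6.0
[0.44258238 0.33530425 0.1473304 ] 25.12748450946356 5.974160154855213 probe axis in tool [ 0.25694606  0.00186868 -0.96642394]
grasp pt [0.4473331  0.33417928 0.16569245]
```

```bash
cat > f.py <<'E'
from h import *
import sys
# tool pose at the grip in the dock -> probe frame in tool
C0=cv2.Rodrigues(np.array([-.324,-2.865,-.045]))[0];p0=np.array([.44258,.3353,.14733])
ax=C0.T@[0,0,1.]; ft=C0.T@(np.array([.448,.334,.016])-p0)
a=np.radians(12);t=np.radians(25)
n=np.array([-np.sin(t)*np.cos(a),-np.sin(t)*np.sin(a),np.cos(t)]);y=np.array([-np.sin(a),np.cos(a),0]);x=np.cross(y,n)
B=np.c_[x,y,n] # bar frame (x up slope)
S=np.array([.525,.0865,.065])
# tool rotation: maps ax->n, tool y -> about y
yt=np.array([0,1.,0]);yt-=ax*(ax@yt);yt/=np.linalg.norm(yt)
R=np.c_[np.cross(y,n),y,n]@np.c_[np.cross(yt,ax),yt,ax].T
h=float(sys.argv[1])
plan(S+n*h-R@ft,R)
s=ctrl.get_state();C=cv2.Rodrigues(np.array(s["tool_rot"]))[0];f=s["position"]+C@ft
print("foot in bar frame mm",(B.T@(f-S)*1000).round(1),"tilt err",np.degrees(np.arccos(min(1,(C@ax)@n))).round(2),"foot world",f.round(4))
E
python3 -m handwheel '[[0,0,0,0,0,0,0],[0,0.005,0,-0.019,0,0,0],[0,0.0077,0,-0.029,0,0,0],[0,0.0077,0,-0.029,0,0,0],[0,0.0077,0,-0.029,0,0,0],[0,0.0077,0,-0.029,0,0,0],[0,0.0077,0,-0.029,0,0,0],[0,0,0,0,0,0,0]]' 30
python3 f.py .04
```

```text
time: 30.95
position: [0.4431, 0.3359, 0.3204]
tool_rot: [-0.323, -2.869, -0.049]
ft_force: [0.4, 0.3, -1.2]
grip_width: 0.282
grip_force: 29.8
now [0.4431 0.3359 0.3204] t 30.95 F [ 0.36  0.25 -1.17] j [ 0.    0.3  -0.74  1.37 -0.01  1.68  0.62]
shift mm [ -88.7 -257.9   81.4]
turn deg [  1.2 -24.3 -25.1] shift after turn [  66.5 -261.    91.8]
foot in bar frame mm [ 32.  258.7 122. ] tilt err 24.71 foot world [0.4491 0.3349 0.1891]
```

```bash
python3 -m handwheel '[[0,-0.0125,-0.0515,-0.003,0,0,0],[0,-0.0125,-0.0515,-0.003,0,0,0],[0,-0.0125,-0.0515,-0.003,0,0,0],[0,-0.0125,-0.0515,-0.003,0,0,0],[0,-0.0125,-0.0515,-0.003,0,0,0],[0,0,0,0,0.3,-6,-6.3],[0,0,0,0,0.3,-6,-6.3],[0,0,0,0,0.3,-6,-6.3],[0,0,0,0,0.3,-6,-6.3],[0,0,0,0,0,0,0]]'
python3 f.py .04
```

```text
time: 32.2
position: [0.4458, 0.0693, 0.3147]
tool_rot: [-0.312, 2.96, 0.025]
ft_force: [-0.0, 0.4, -0.7]
grip_width: 0.283
grip_force: 29.9
now [0.4458 0.0693 0.3147] t 32.2 F [-0.01  0.43 -0.65] j [ 0.42 -0.29 -0.5   1.86 -0.16  1.37  1.73]
shift mm [12.4  0.5 96.1]
turn deg [-0.1 -0.6  0. ] shift after turn [13.4  0.3 95.9]
foot in bar frame mm [ 36.2  -0.7 129.2] tilt err 0.62 foot world [0.5039 0.0813 0.1974]
```

```bash
python3 -m handwheel '[[0,0.004,0,0.032,0,-0.6,0],[0,0.004,0,0.032,0,0,0],[0,0.004,0,0.03,0,0,0],[0,0,0,0,0,0,0]]'
python3 f.py .02
```

```text
time: 32.7
position: [0.4502, 0.0707, 0.2176]
tool_rot: [-0.312, 2.957, 0.032]
ft_force: [0.5, -0.9, -0.1]
grip_width: 0.286
grip_force: 29.9
now [0.4502 0.0707 0.2176] t 32.7 F [ 0.51 -0.86 -0.08] j [ 0.41 -0.24 -0.53  2.03 -0.15  1.16  1.72]
shift mm [-4.3 -0.1 18.8]
turn deg [ 0.1 -0.4  0. ] shift after turn [-4.2 -0.1 18.8]
foot in bar frame mm [-0.1  0.3 39.2] tilt err 0.4 foot world [0.5086 0.0834 0.1005]
```

```bash
python3 -m handwheel '[[0,-0.004,0,0.015,0,-0.4,0],[0,-0.003,0,0.012,0,0,0],[0,0,0,0,0,0,0]]'
python3 f.py .005
python3 - <<'E'
from h import *
q,E=ctrl.get_image("scene");np.save("scene6.npy",E);cv2.imwrite("pics/s6.png",q)
p,D=ctrl.get_image("top")
cv2.imwrite("pics/c6.png",cv2.convertScaleAbs(np.hstack([cv2.resize(q[140:220,190:270],(480,480),interpolation=2),cv2.resize(p[190:230,215:255],(320,320),interpolation=2).repeat(1,0) if 0 else cv2.resize(p[170:230,220:260],(320,480),interpolation=2)]),alpha=1.5))
E
```

```text
time: 33.08
position: [0.4634, 0.0733, 0.1948]
tool_rot: [-0.312, 2.944, 0.032]
ft_force: [-0.2, -0.3, -1.3]
grip_width: 0.284
grip_force: 29.9
now [0.4634 0.0733 0.1948] t 33.075 F [-0.24 -0.29 -1.29] j [ 0.41 -0.2  -0.55  2.04 -0.13  1.09  1.7 ]
shift mm [1.2 0.1 8.5]
turn deg [0.1 0.3 0.1] shift after turn [1.2 0.1 8.5]
foot in bar frame mm [ 4.1  0.  12.9] tilt err 0.35 foot world [0.5233 0.0862 0.0784]
```

View pics/c6.png

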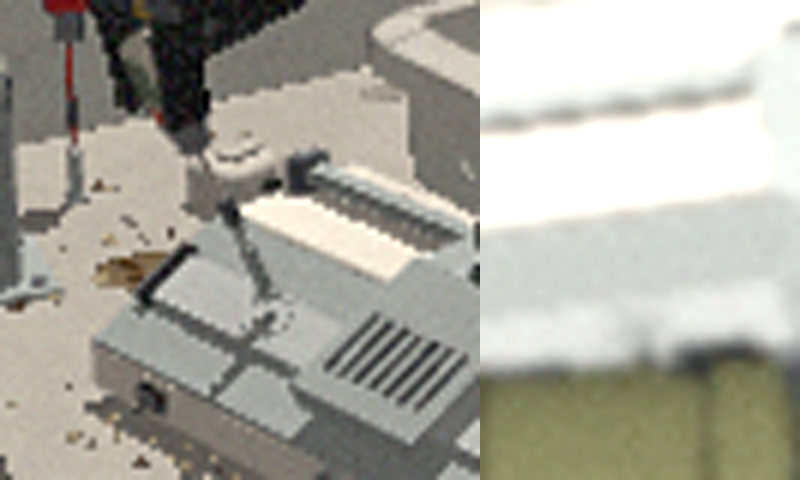

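The foot is at left crop (262,296), just above the ring at about (268,318). I'll check the stem's axis from the depth data.

Run:
```python
from h import *
E=np.load("scene6.npy");print("pred foot px",proj("scene",[.5233,.0862,.0784]),"spot px",proj("scene",[.525,.0865,.065]))
W=cloud("scene",E);a=np.radians(12);t=np.radians(25)
n=np.array([-np.sin(t)*np.cos(a),-np.sin(t)*np.sin(a),np.cos(t)]);y=np.array([-np.sin(a),np.cos(a),0]);B=np.c_[np.cross(y,n),y,n]
S=np.array([.525,.0865,.065]);r=W[168:200,215:250].reshape(-1,3);q=(r-S)@B*1000
k=q[(q[:,2]>5)&(abs(q[:,0])<25)&(abs(q[:,1])<25)]
for lo in range(4,90,6):
    m=k[(k[:,2]>=lo)&(k[:,2]<lo+6)]
    if len(m):print(lo,len(m),np.median(m,0).round(1),m.min(0).round(0),m.max(0).round(0))
c=ctrl.camera_info("scene");o=-np.array(c["R"]).T@np.array(c["t"]).ravel();v=B.T@(o-S);print("view dir in bar frame",(v/np.linalg.norm(v)).round(2))
```

```text
pred foot px [[233.81132873 188.79660814]] spot px [[234.35031654 192.63016264]]
4 1 [ 9.6 22.6  5. ] [10. 23.  5.] [10. 23.  5.]
10 3 [ 2.6 -4.1 12.9] [ 2. -4. 12.] [ 5.  3. 16.]
16 6 [ 6.5 -5.6 18.4] [ 2. -8. 16.] [ 9.  5. 19.]
22 5 [ 4.6 -4.6 24.9] [ 0. -5. 23.] [ 9. -2. 26.]
28 6 [ 3.8 -4.  30.2] [ 1. -6. 29.] [ 6.  2. 34.]
34 5 [ 6.3 -1.8 37.3] [ 4. -5. 35.] [ 8.  0. 39.]
40 4 [ 4.8 -1.6 45. ] [ 2. -5. 45.] [ 9.  2. 45.]
46 5 [ 4.7 -1.8 50.7] [ 3. -6. 47.] [ 9.  1. 51.]
52 2 [ 5.2  0.8 55.6] [ 4. -2. 54.] [ 6.  3. 58.]
58 3 [ 6.2 -1.8 61.5] [ 3. -4. 59.] [ 9. -2. 62.]
64 3 [ 2.6 -2.8 66.9] [ 2. -4. 66.] [ 6. -1. 70.]
70 6 [ 6.  -3.1 73. ] [ 3. -5. 70.] [ 9. -1. 76.]
76 5 [ 5.9 -1.9 77.5] [ 1. -3. 76.] [10.  4. 80.]
82 1 [ 4.7 -1.3 83.9] [ 5. -1. 84.] [ 5. -1. 84.]
88 2 [ 4.4 -3.2 91. ] [ 4. -5. 90.] [ 5. -1. 92.]
view dir in bar frame [-0.34 -0.68  0.65]
```

```bash
cat > avg.py <<'E'
from h import *
import sys
n=np.array([-.4134,-.0879,.9063]);F=[]
for i in range(int(sys.argv[1])):
    ctrl.get_image("scene");F.append(ctrl.get_state()["ft_force"])
F=np.array(F);print("F.n",(F@n).mean().round(2),"+-",((F@n).std()/len(F)**.5).round(2),F.mean(0).round(2))
E
python3 -m handwheel '[[0,0.0012,0,0.008,0,0.3,0],[0,0,0,0,0,0,0],[0,0,0,0,0,0,0]]'
python3 f.py .005; python3 avg.py 16
```

```text
time: 33.55
position: [0.4636, 0.0733, 0.1869]
tool_rot: [-0.313, 2.947, 0.03]
ft_force: [-0.3, 0.1, -0.6]
grip_width: 0.283
grip_force: 29.9
now [0.4636 0.0733 0.1869] t 33.55 F [-0.28  0.07 -0.63] j [ 0.41 -0.19 -0.55  2.05 -0.13  1.08  1.69]
shift mm [-0.   0.2  0.7]
turn deg [-0.   0.1  0.1] shift after turn [-0.   0.2  0.7]
foot in bar frame mm [ 0.5 -0.2  5.7] tilt err 0.13 foot world [0.5231 0.0859 0.0704]
F.n -0.75 +- 0.13 [-0.   -0.03 -0.83]
```

```bash
python3 -m handwheel '[[0,-0.001,0,0.0037,0,0,0],[0,-0.001,0,0.0037,0,0,0],[0,0,0,0,0,0,0]]'
python3 f.py -.005; python3 avg.py 12;  python3 -m handwheel '[[0,-0.0008,0,0.003,0,0,0],[0,0,0,0,0,0,0]]'
python3 f.py -.005; python3 avg.py 16
```

```text
time: 34.72
position: [0.467, 0.074, 0.1798]
tool_rot: [-0.313, 2.947, 0.03]
ft_force: [0.4, -0.5, 0.3]
grip_width: 0.282
grip_force: 29.9
now [0.467  0.074  0.1798] t 34.725 F [ 0.42 -0.45  0.31] j [ 0.41 -0.17 -0.56  2.05 -0.12  1.06  1.68]
shift mm [-0.4  0.3  2.8]
turn deg [0.  0.1 0.1] shift after turn [-0.4  0.3  2.8]
foot in bar frame mm [ 0.6 -0.2 -2.2] tilt err 0.13 foot world [0.5264 0.0866 0.0633]
F.n 0.82 +- 0.16 [-0.55 -0.23  0.63]
time: 35.58
position: [0.4682, 0.0742, 0.177]
tool_rot: [-0.313, 2.947, 0.03]
ft_force: [-0.4, -0.3, 1.1]
grip_width: 0.286
grip_force: 29.9
now [0.4682 0.0742 0.177 ] t 35.575 F [-0.36 -0.31  1.14] j [ 0.41 -0.17 -0.56  2.06 -0.12  1.05  1.68]
shift mm [ 0.3  0.2 -0.2]
turn deg [0.  0.1 0.1] shift after turn [ 0.3  0.2 -0.2]
foot in bar frame mm [ 0.6 -0.2 -5.2] tilt err 0.13 foot world [0.5277 0.0869 0.0605]
F.n 1.85 +- 0.11 [-0.84 -0.52  1.61]
```

```bash
python3 -m handwheel '[[0,0.0003,0,-0.0011,0,0,0],[0,0,0,0,0,0,0]]'
python3 f.py -.004; python3 avg.py 40
python3 - <<'E'
from h import *
q,_=ctrl.get_image("scene");cv2.imwrite("pics/fin.png",cv2.convertScaleAbs(cv2.resize(q[130:230,170:300],(780,600),interpolation=2),alpha=1.5))
E
```

```text
time: 36.62
position: [0.4677, 0.0742, 0.1783]
tool_rot: [-0.313, 2.947, 0.03]
ft_force: [0.3, -0.7, 0.7]
grip_width: 0.283
grip_force: 29.9
now [0.4677 0.0742 0.1783] t 36.625 F [ 0.35 -0.73  0.71] j [ 0.41 -0.17 -0.56  2.06 -0.12  1.05  1.68]
shift mm [0.2 0.2 0.2]
turn deg [-0.   0.1  0.1] shift after turn [0.2 0.2 0.2]
foot in bar frame mm [ 0.6 -0.2 -3.9] tilt err 0.14 foot world [0.5272 0.0868 0.0617]
F.n 1.38 +- 0.09 [-0.59 -0.1   1.24]
```

View pics/fin.png

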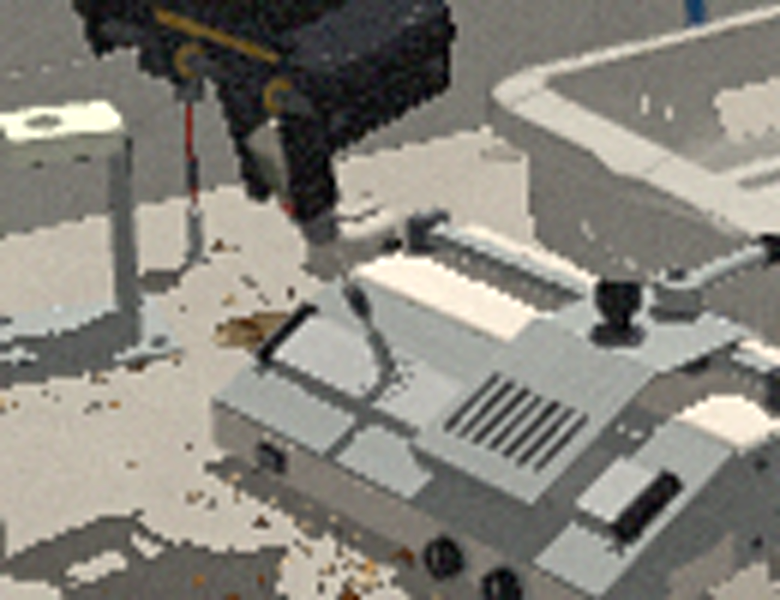

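The final view shows the foot at crop (382,383), on the ring centred near (388,378). The guard is open and the lever points to the back. The spring force reads about 2.1 N, which is about 5 mm in, so I'm handing in.

```bash
python3 -c "
from bench import ctrl
print(ctrl.close_job())"
```

```text
the job is handed in; nothing more can be done
None
```

I handed the job in at about 39 s with the probe still held: foot inside the ring, square to the bar, about 2.1 N (roughly 5 mm in), lever at its stop and guard fully open; but the guard slid about 36 mm while I was still swinging the lever, after its brake had let go and before the lever reached its stop, and I put the probe back in its dock once to re-grip it at a reachable angle.

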